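Temperature spot check on a glued drum shell

ROBOT

A 6-joint arm with a two-finger parallel gripper is mounted at the origin on the work surface. World frame = base frame: x ahead of the robot, y to its left, z up, the work surface at z = 0. Lengths are in m, angles in rad, forces in N, time in s.
With the tool pointing down it reaches from about 0.275 to 0.775 m from the base axis. Payload 14.6 kg.
Tool frame: the origin (TCP) lies midway between the tips of the shut fingers; the grasp point (between the pads) lies 19 mm behind it (r.pinch_z is the distance from the TCP to the grasp point, in m); z points along the fingers, y is the line along which they close (so a half turn about z gives the same grasp; the last joint's range is limited). The gripper opens to 85 mm and grips with 20 to 120 N. Pads are 22 mm wide; open, the fingers measure 114 mm over their backs; the gripper's body (76 mm by 85 mm) begins 54 mm behind the grasp point. The pads swing forward as they close: fully open they stand 13 mm farther back than shut.
Start: joints at [-1.486, 0.263, -0.048, 1.259, 0, 1.415], TCP at [0.125, -0.51, 0.231] pointing down, gripper open.
Joint ranges: [-2.65, 2.65], [-0.89, 1.7], [-1.18, 1.37], [-2.13, 2.11], [-1.35, 1.29], [-3.14, 3.14]. Speed limits (rad/s): [1.89, 1.89, 2.57, 2.79, 3.14, 3.14].

INTERFACE

Orientations are given as a unit quaternion [w, x, y, z].
In Python, from bench import r gives the robot as it stands.
- The arm moves only by the tool step_arm, never from a script. Its argument "deltas" is text: rows parted by semicolons, each of 7 numbers parted by spaces: the shift along the world's x, y, z in mm, then the turn, a rotation vector about the world's x, y, z in rad, then the gripper command: -1 is fully open, 1 is shut, values between are in proportion. In form: x y z rx ry rz gripper; .... A call has 1 to 10 rows; each row shifts and turns the commanded pose from where the row before left it; what a row does not reach is not made up. A row lasts 1/8 s, in which the tool goes at most 62.5 mm and 10.7 degrees, less where a joint would pass 70% of its speed; a pose out of reach is approached as far as the arm can. A call is refused whole if a number of a shift passes 62.5 or a number of a turn 0.188, either way. A call with a gripper value outside its range is refused whole. The fingers move at their own pace and stop on an object; "force" is the grip in N (left out, the last holds). Time passes only in rows, so rows that do not move let the fingers close. It gives the time, the measured TCP pose, the force, the opening and the grip force at its end, in the units of the state.
- r.read_state(): the state, without advancing time (a new reading comes with each control period).
- r.grab_frame(name): name is "scene" or "side" or "wrist"; returns a dict with "frame" (400x640x3 uint8, red, green, blue), "camera_matrix" (3x3 intrinsics, pixels), "extrinsics" (4x4, takes a point from camera to world coordinates); the wrist camera has in their place "T_tool_cam" (4x4, takes a point from camera to tool coordinates, whose origin is the TCP and whose axes are the flange's). Camera axes: x right, y up, looking along -z (the intrinsics and any distortion apply to the point x, -y, -z); pixel columns grow to the right and rows downward; lengths in m; the calibration is good to about 2 mm. A picture is of the moment at which its call begins: read the wrist's pose just before it. There is no depth.
- r.finish_job(): hands the job in; it is judged then, once.
Trained networks look in the newest picture that a camera, given by its name, has taken for a name from the list of things; names that differ only in an ending like _2 or _b are one class to them, and where a whole thing is asked for, a point or a joint stands for the part that bears it (a point fixed in the world has none). Each returns a list of dicts, best first, with "p" (0 to 1); they miss things now and then, are a little off and sometimes report something else, mostly with a low value. They report only what shows in the picture. A call takes as long as a camera call.
- r.search_frame(camera, thing): "bbox" ([centre column, centre row, width, height] as shares, 0 to 1, of the picture: columns of its width, rows of its height, round what is visible of it).
- r.outline_of(camera, thing): "region" (400x640 bool, what is visible of it) and "bbox" ([centre column, centre row, width, height] as shares, 0 to 1, of the picture: columns of its width, rows of its height, round what is visible of it).
The state is a dict: "time": time; "joint_positions": joint angles; "joint_vel": joint speeds; "joint_torque": joint torques, N m; "eef_pos": TCP position; "tcp_rot": TCP orientation; "force": force on the tool from outside, world axes, zero at the start; "ft_torque": the same for the moment, N m; "width": finger opening in m; "grasp_force": force on a finger pad.
Only numpy, scipy, OpenCV 4.12 (cv2) and the standard library are available. Lean on these libraries where they do the work, as an engineer would, in place of code of your own. Each camera call takes 0.05 s, during which the arm holds its last target. There are 200 camera calls.

TASK

Spot-check the warm drum shell: pick up the yellow infrared thermometer, point its lens at the orange tape patch, roughly square on and 10 to 20 cm away, and hold it steady there for at least two seconds with the beam on the middle of the patch. Then set it down gently, standing upright near the middle of its green pad, and let go. Do not bump the shell, and leave the other loose things on the bench where they are.

Things in the scene. Friction and masses are not known exactly. Their poses are not given: they have to be found in the camera images.
- thermometer: Yellow-black pistol-shaped infrared thermometer, 0.35 kg, standing on its foot, 150 mm tall. Origin: centre of the foot's underside; +x is where it points, z up. Foot 84 x 64 x 24 mm. Handle 36 x 30 mm, at x = -12, z = 22 to 108. Flat-sided barrel 150 x 40 x 44 mm, x = -65 to 85, centre line z = 128, top 150; snout (36 mm round) to x = 105. Grip the barrel across its 40 mm width from above
- lens (a point): Front centre of the thermometer's lens, at x = 105, y = 0, z = 128 mm in the thermometer's frame; same axes as the thermometer: the beam runs straight out along +x
- barrel_grip (a point): Grip point inside the yellow barrel near the centre of mass, at x = 5, y = 0, z = 130 mm in the thermometer's frame, 20 mm below the barrel's top; same axes
- tape_centre (a point): Centre of the orange tape patch (60 mm tall, about 66 mm wide, bent round the shell, black dot of 18 mm in its middle) on the drum shell's side, 185 to 245 mm above the bench. Its +x axis points straight out of the shell (about 7 degrees above level), z up along the shell's side. The patch lies still
- shell: Drum shell of pale wood, fixed, standing wide end down: an open hollow cone 300 mm tall, outer diameter 230 mm at the bench and 160 mm at the top, wall 12 mm. Origin: centre of its underside on the bench; +x is the side with the orange patch
- pad: Green square pad fixed to the bench, 200 x 200 x 5 mm, on which the thermometer stands. Origin: centre of its underside; its top is 5 mm higher
- jar_blue: Closed blue paint jar, loose, 72 mm across, 90 mm tall; origin: centre of its underside
- jar_black: Closed black paint jar, loose, 80 mm across, 100 mm tall; origin: centre of its underside
- jar_white: Closed white jar, loose, 72 mm across, 85 mm tall; origin: centre of its underside
- brush: Paint brush lying on the bench, loose, about 200 mm long and under 35 mm tall; origin under its middle, handle towards its -x
- hoop: Flat wooden hoop lying on the bench, loose, 130 mm across, 14 mm tall; origin: centre of its underside

How it is judged:
By the outcome, as a careful person would: the job done as asked, in the order asked, and still so for the second after the job is handed in, with the robot touching nothing.
It also fails if it takes over 51 s, if anything falls off the work surface, if the arm or the gripper's body presses on something with over 40 N, if the wrist force passes 120 N, or if a joint passes its speed limit or range.

## Working session

There is one attempt and no reset: what is moved stays moved. The work goes in short steps, Python scripts to look and compute and a tool call to move; the robot and the scene stay as the last step left them, time stands still between calls to the robot, and variables do not carry over. Pictures are saved under pics/ and viewed, at most 10 in all, crops included, and the job is handed in when it is done.

Besides the shell and the picture viewer there is one more tool, called in YAML: its name, and indented under it one key for each argument. step_arm: Moves the arm, as the interface text tells. Its arguments: {"type":"object","properties":{"deltas":{"type":"string"},"force":{"type":"number"}},"required":["deltas"]}

```bash
mkdir -p pics; ls
cat > h.py <<'E'
import numpy as np,cv2
from bench import r
def cam(n):
    g=r.grab_frame(n); return g
def ray(g,u,v):
    K=g["camera_matrix"];T=g["extrinsics"]
    d=np.linalg.inv(K)@[u,v,1]; d=T[:3,:3]@(d*[1,-1,-1]); return T[:3,3],d/np.linalg.norm(d)
def atz(g,u,v,z):
    o,d=ray(g,u,v); return o+d*(z-o[2])/d[2]
def proj(g,p):
    T=np.linalg.inv(g["extrinsics"]); c=(T@np.append(p,1))[:3]*[1,-1,-1]; q=g["camera_matrix"]@c; return q[:2]/q[2]
E
python3 - <<'E'
from h import *
G={}
for n in("scene","side"):
    g=cam(n); print(list(g.keys()),g["extrinsics"].round(3).tolist()); cv2.imwrite(f"pics/{n}.png",g["frame"][:,:,::-1])
    for t in("thermometer","lens","barrel_grip","tape_centre","shell","pad","jar_blue","jar_black","jar_white","brush","hoop"):
        o=r.search_frame(n,t)
        print(n,t,[(np.round(np.array(x["bbox"])*[640,400,640,400]).tolist(),round(x["p"],2)) for x in o[:2]])
print(r.read_state())
E
```

```text
pics
['frame', 'camera_matrix', 'extrinsics'] [[0.028, -0.806, 0.591, 1.171], [1.0, 0.024, -0.014, 0.009], [-0.003, 0.591, 0.807, 0.95], [0.0, 0.0, 0.0, 1.0]]
scene thermometer [([381.0, 189.0, 31.0, 72.0], 0.72)]
scene lens [([380.0, 189.0, 33.0, 70.0], 0.62), ([444.0, 186.0, 30.0, 40.0], 0.51)]
scene barrel_grip [([382.0, 188.0, 33.0, 67.0], 0.56), ([168.0, 233.0, 31.0, 36.0], 0.35)]
scene tape_centre [([215.0, 147.0, 20.0, 31.0], 0.91)]
scene shell [([202.0, 156.0, 91.0, 121.0], 0.72)]
scene pad [([378.0, 218.0, 73.0, 64.0], 0.65)]
scene jar_blue [([168.0, 231.0, 28.0, 35.0], 0.88)]
scene jar_black [([445.0, 186.0, 34.0, 40.0], 0.79)]
scene jar_white [([328.0, 281.0, 30.0, 37.0], 0.91)]
scene brush [([260.0, 222.0, 17.0, 55.0], 0.94)]
scene hoop [([292.0, 172.0, 36.0, 33.0], 0.6)]
['frame', 'camera_matrix', 'extrinsics'] [[-0.994, 0.053, -0.094, 0.472], [-0.108, -0.494, 0.862, 0.965], [-0.001, 0.868, 0.497, 0.692], [0.0, 0.0, 0.0, 1.0]]
side thermometer [([340.0, 266.0, 74.0, 58.0], 0.7)]
side lens []
side barrel_grip []
side tape_centre [([364.0, 141.0, 19.0, 23.0], 0.69)]
side s
[... 416 characters left out ...]
': 1.2, 'joint_positions': array([-1.48630972e+00,  2.63066486e-01, -4.82834031e-02,  1.25941087e+00,
       -1.55560052e-05,  1.41551892e+00]), 'joint_vel': array([-0.00164563,  0.00012312, -0.00119668,  0.00051454,  0.00055745,
        0.00035481]), 'joint_torque': array([-2.13936619e-04, -6.37445140e+01,  3.84767210e+01,  1.23265698e-03,
       -1.81360333e-04,  6.62610114e-05]), 'eef_pos': array([ 0.12467591, -0.50998489,  0.23130176]), 'tcp_rot': array([ 1.74953988e-05,  9.92822754e-01,  1.19595059e-01, -8.40239281e-06]), 'force': array([-0.42709642,  0.14522369, -0.53882952]), 'ft_torque': array([-0.00944178, -0.03599941, -0.03794196]), 'grasp_force': 0.0, 'width': 0.08516101440677014}
```

View pics/scene.png

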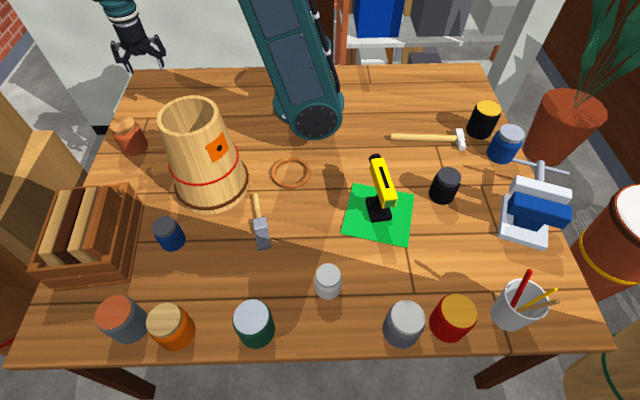

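View pics/side.png

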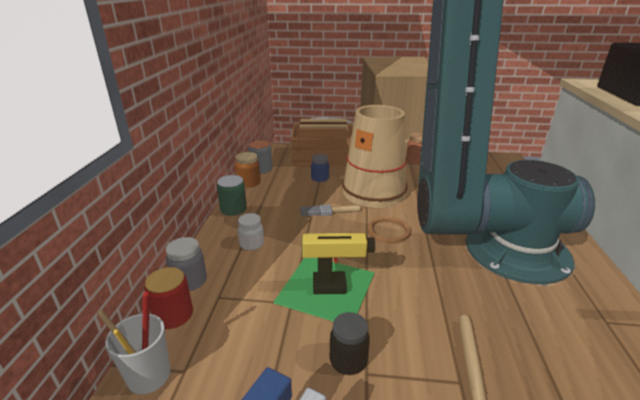

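```bash
cat > fit.py <<'E'
from h import *
from scipy.optimize import minimize
G={n:cam(n) for n in("scene","side")}
def hullmask(g,P):
    m=np.zeros((400,640),np.uint8)
    for p in P:
        q=np.array([proj(g,x) for x in p]); cv2.fillConvexPoly(m,np.round(cv2.convexHull(q.astype(np.float32))*16).astype(np.int32),1,cv2.LINE_AA,4)
    return m>0
def fit(masks,model,x0,step):
    def c(x):
        s=0
        for n,m in masks.items():
            h=hullmask(G[n],model(x)); s+=1-(h&m).sum()/(h|m).sum()
        return s
    o=None
    for k in(1,.4):
        sx=np.vstack([x0]+[np.array(x0)+np.eye(len(x0))[i]*step[i]*k for i in range(len(x0))])
        o=minimize(c,x0,method="Nelder-Mead",options=dict(initial_simplex=sx,xatol=1e-4,fatol=1e-4)); x0=o.x
    return o.x,o.fun
def box(x0,x1,y,z0,z1): return np.array([[a,b,c] for a in(x0,x1) for b in(-y,y) for c in(z0,z1)])
def cyl(z,rr): 
    t=np.linspace(0,2*np.pi,48); return np.array([[R*np.cos(a),R*np.sin(a),h] for h,R in zip(z,rr) for a in t])
def place(P,x,y,yaw,z=0):
    c,s=np.cos(yaw),np.sin(yaw); return P@np.array([[c,s,0],[-s,c,0],[0,0,1]])+[x,y,z]
E
python3 - <<'E'
from fit import *
# tape + dot
L={}
for n in G:
    b=np.array(r.search_frame(n,"tape_centre")[0]["bbox"])*[640,400,640,400]
    f=G[n]["frame"].astype(int); hsv=cv2.cvtColor(G[n]["frame"],cv2.COLOR_RGB2HSV)
    x0,x1,y0,y1=[int(v) for v in(b[0]-b[2]*.3,b[0]+b[2]*.3,b[1]-b[3]*.3,b[1]+b[3]*.3)]
    s=f[y0:y1,x0:x1].sum(2); w=np.clip(s.max()*.5-s,0,None); yy,xx=np.mgrid[y0:y1,x0:x1]
    L[n]=((xx*w).sum()/w.sum(),(yy*w).sum()/w.sum()); print(n,b.round(1),"dot",np.round(L[n],2),(w>0).sum())
A=np.zeros((3,3));B=np.zeros(3);R=[ray(G[n],L[n][0]+.5*0,L[n][1]) for n in G]
for o,d in R: M=np.eye(3)-np.outer(d,d);A+=M;B+=M@o
p=np.linalg.solve(A,B);print("tape",p.round(4),[np.linalg.norm(np.cross(p-o,d)).round(4) for o,d in R])
# shell
ms={n:r.outline_of(n,"shell")[0]["region"] for n in G}
C=cyl([0,.3],[.115,.08])
for sub in(["scene","side"],["scene"]):
    x,c=fit({n:ms[n] for n in sub},lambda x:[C+[x[0],x[1],0]],[.45,-.35],[.05,.05]);print("shell",x.round(4),round(c,3),"tape rel r",np.hypot(*(p[:2]-x)).round(4),"ang",np.degrees(np.arctan2(*(p[:2]-x)[::-1])).round(1))
# thermometer
ym={}
for n,(u,v) in dict(scene=(381,189),side=(340,250)).items():
    hsv=cv2.cvtColor(G[n]["frame"],cv2.COLOR_RGB2HSV); m=(hsv[...,0]>20)&(hsv[...,0]<36)&(hsv[...,1]>150)&(hsv[...,2]>90)
    w=np.zeros_like(m);w[v-60:v+60,u-60:u+60]=1; ym[n]=m&w
    m=r.outline_of(n,"thermometer")[0]["region"]; print(n,"yellow",ym[n].sum(),"mask",m.sum()); ms[n]=m
B_=box(-.065,.085,.02,.106,.150);S=box(.085,.105,.018,.11,.146);H=box(-.03,.006,.015,.02,.11);F=box(-.042,.042,.032,0,.024)
p0=atz(G["scene"],383,185,.14);print(p0)
for nm,mm,parts in(("yel",{n:cv2.morphologyEx(ym[n].astype(np.uint8),cv2.MORPH_CLOSE,np.ones((9,9)))>0 for n in G},[B_]),("all",ms,[B_,S,H,F])):
    x,c=fit(mm,lambda x:[place(P,*x,.005) for P in parts],[p0[0],p0[1],np.pi],[.03,.03,.3]);print(nm,x.round(4),np.degrees(x[2]).round(1),round(c,3))
for n in G:
    b=np.array(r.search_frame(n,"pad")[0]["bbox"])
    f=cv2.cvtColor(G[n]["frame"],cv2.COLOR_RGB2HSV); m=(abs(f[...,0].astype(int)-65)<15)&(f[...,1]>180); m[:150]=0;
    k,l,st,ce=cv2.connectedComponentsWithStats(m.astype(np.uint8)); i=1+np.argmax(st[1:,4])
    q=cv2.minAreaRect(np.array([atz(G[n],u,v,.005)[:2] for v,u in np.argwhere(l==i)],np.float32));print("pad",n,q)
z=dict(jar_white=0,jar_black=0,hoop=0,brush=0,jar_blue=0)
for t in z:
    b=np.array(r.search_frame("scene",t)[0]["bbox"])*[640,400,640,400];print(t,atz(G["scene"],b[0],b[1],.045 if "jar" in t else .01).round(3))
E
```

```text
scene [214.7 147.2  21.3  31.1] dot [218.75 147.8 ] 26
side [363.8 141.5  20.6  20.8] dot [362.04 140.  ] 9
tape [ 0.4579 -0.2413  0.2258] [np.float64(0.0007), np.float64(0.0007)]
shell [ 0.4038 -0.3159] 0.064 tape rel r 0.0922 ang 54.1
shell [ 0.4017 -0.3165] 0.024 tape rel r 0.0939 ang 53.2
scene yellow 745 mask 1409
side yellow 818 mask 2617
[0.53073032 0.20641776 0.14      ]
yel [0.5236 0.2091 3.2321] 185.2 0.442
all [0.5239 0.2078 3.2357] 185.4 0.198
pad scene ((0.533687949180603, 0.21019555628299713), (0.19669881463050842, 0.1963210105895996), 74.0843734741211)Traceback (most recent call last):
  File "<stdin>", line 31, in <module>
    return _wrapfunc(a, 'argmax', axis=axis, out=out, **kwds)
    return bound(*args, **kwds)
ValueError: attempt to get argmax of an empty sequence
```

step_arm:
  deltas: "0 0 55 0 0 0.15 -1; 0 0 55 0 0 0.15 -1; 0 0 55 0 0 0.15 -1; 0 0 10 0 0 0.15 -1; 18 33 0 0 0 0.15 -1; 18 33 0 0 0 0.15 -1; 18 33 0 0 0 0.15 -1; 18 33 0 0 0 0.15 -1; 18 33 0 0 0 0.15 -1; 18 33 0 0 0 0.15 -1"

```text
time: 2.95
eef_pos: [0.2331, -0.3108, 0.4063]
tcp_rot: [0.0, 0.643, 0.766, -0.0]
force: [-0.3, -0.2, -0.2]
width: 0.0854
grasp_force: 0.0
```

step_arm:
  deltas: "18 33 0 0 0 0.15 -1; 18 33 0 0 0 0.15 -1; 18 33 0 0 0 0.15 -1; 18 33 0 0 0 0.15 -1; 18 33 0 0 0 0.15 -1; 18 33 0 0 0 0.15 -1; 18 33 0 0 0 0.15 -1; 18 33 0 0 0 0.15 -1; 18 33 -20 0 0 0.15 -1; 18 33 -20 0 0 0.145 -1"

```text
time: 4.2
eef_pos: [0.4132, 0.0192, 0.3658]
tcp_rot: [0.0, -0.049, 0.999, -0.0]
force: [0.0, -0.6, -0.1]
width: 0.0851
grasp_force: 0.0
```

step_arm:
  deltas: "18 33 -25 0 0 0 -1; 18 33 -25 0 0 0 -1; 18 33 0 0 0 0 -1; 18 33 0 0 0 0 -1; 18 33 0 0 0 0 -1; 16 25 0 0 0 0 -1; 0 0 0 0 0 0 -1; 0 0 0 0 0 0 -1"

```text
time: 5.2
eef_pos: [0.5184, 0.2077, 0.3163]
tcp_rot: [-0.0, -0.047, 0.999, -0.0]
force: [0.2, -0.6, -0.0]
width: 0.0855
grasp_force: 0.0
```

```bash
cat >> h.py <<'E'
from scipy.spatial.transform import Rotation as Ro
def wrist():
    s=r.read_state(); g=r.grab_frame("wrist"); T=np.eye(4); q=s["tcp_rot"]
    T[:3,:3]=Ro.from_quat([q[1],q[2],q[3],q[0]]).as_matrix(); T[:3,3]=s["eef_pos"]; g["extrinsics"]=T@g["T_tool_cam"]; return g,s
E
python3 - <<'E'
import fit
from fit import *
g,s=wrist(); G["wrist"]=g
print(g["T_tool_cam"].round(3).tolist(),g["camera_matrix"].tolist())
im=g["frame"][:,:,::-1].copy()
for P in(box(-.065,.085,.02,.106,.150),box(-.042,.042,.032,0,.024)):
    for p in place(P,.5237,.2085,np.radians(185.3),.005): cv2.circle(im,tuple(int(v) for v in proj(g,p).round()),3,(255,0,255),1)
# tape fit
sx=np.array([.4035,-.316]);
def patch(a):
    o=[]
    for z in np.linspace(.185,.245,7):
        R=.115-.035*z/.3
        for t in np.linspace(-.033,.033,9)/R: o.append([sx[0]+R*np.cos(a+t),sx[1]+R*np.sin(a+t),z])
    return np.array(o)
for n in("scene","side"):
    b=np.array(r.search_frame(n,"tape_centre")[0]["bbox"])*[640,400,640,400]
    hsv=cv2.cvtColor(G[n]["frame"],cv2.COLOR_RGB2HSV)
    reg=r.outline_of(n,"tape_centre"); m=reg[0]["region"] if reg else None
    if m is None: print(n,"none");continue
    yy,xx=np.nonzero(m);print(n,m.sum(),"bbox",xx.min(),xx.max(),yy.min(),yy.max(),"cen",xx.mean().round(1),yy.mean().round(1))
    for a in(50,53,56,59):
        h=hullmask(G[n],[patch(np.radians(a))]);yy,xx=np.nonzero(h);print(a,xx.min(),xx.max(),yy.min(),yy.max(),"cen",xx.mean().round(1),yy.mean().round(1),"iou",((h&m).sum()/(h|m).sum()).round(2))
cv2.imwrite("pics/w1.png",im)
E
```

```text
[[0.0, 0.948, 0.318, 0.082], [1.0, -0.001, 0.001, -0.001], [0.001, 0.318, -0.948, -0.141], [0.0, 0.0, 0.0, 1.0]] [[285.98387111700924, 0.0, 317.33191196471415], [0.0, 285.98387111700924, 198.02372527232302], [0.0, 0.0, 1.0]]
scene 405 bbox 205 227 132 160 cen 216.7 147.2
50 204 227 136 165 cen 215.8 151.2 iou 0.63
53 205 228 135 165 cen 216.9 150.2 iou 0.71
56 207 229 134 164 cen 218.0 149.3 iou 0.74
59 208 229 133 163 cen 219.1 148.3 iou 0.68
side 311 bbox 355 372 129 150 cen 363.6 140.2
50 354 371 131 153 cen 362.4 141.9 iou 0.73
53 355 372 131 153 cen 363.5 142.3 iou 0.8
56 355 374 132 154 cen 364.6 142.7 iou 0.71
59 356 375 132 154 cen 365.7 142.9 iou 0.62
```

View pics/w1.png

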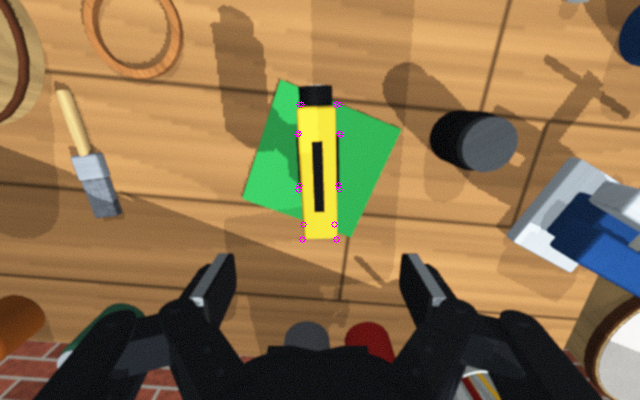

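step_arm:
  deltas: "0 0 -40 0 0 0.033 -1; 0 0 -40 0 0 0 -1; 0 0 -40 0 0 0 -1; 0 0 -40 0 0 0 -1; 0 0 -20 0 0 0 -1; 0 0 -20 0 0 0 -1; 0 0 0 0 0 0 -1; 0 0 0 0 0 0 1; 0 0 0 0 0 0 1; 0 0 0 0 0 0 1"
  force: 50

```text
time: 6.8
eef_pos: [0.5191, 0.2081, 0.1171]
tcp_rot: [0.001, -0.063, 0.998, 0.0]
force: [-0.0, 0.2, 3.9]
width: 0.0399
grasp_force: 50.9
```

step_arm:
  deltas: "0 0 0 0 0 0 1; 0 0 0 0 0 0 1; 0 0 0 0 0 0 1; 0 0 0 0 0 0 1; 0 0 0 0 0 0 1"

```text
time: 7.42
eef_pos: [0.5192, 0.2082, 0.1171]
tcp_rot: [0.001, -0.063, 0.998, 0.0]
force: [-0.6, -0.2, 7.2]
width: 0.0392
grasp_force: 51.5
```

step_arm:
  deltas: "0 0 15 0 0 0 1; 0 0 25 0 0 0 1; 0 0 35 0 0 0 1; 0 0 40 0 0 0 1; 0 0 40 0 0 0 1; 0 -20 0 0 0 0 1; 0 -35 0 0 0 0 1; 0 -35 0 0 0 0 1; 0 -35 0 0 0 0 1; 0 -35 0 0 0 0 1"

```text
time: 8.68
eef_pos: [0.5178, 0.0463, 0.2706]
tcp_rot: [-0.001, -0.063, 0.998, 0.0]
force: [1.2, -0.2, -2.1]
width: 0.0396
grasp_force: 51.1
```

step_arm:
  deltas: "0 -35 0 0 0 0 1; 0 -25 0 0 0 0 1; 0 -10 0 0 0 0 1; 0 0 0 0 0 0 1; 0 0 0 0 0 0 1"

```text
time: 9.3
eef_pos: [0.5185, -0.0213, 0.2712]
tcp_rot: [-0.0, -0.063, 0.998, 0.0]
force: [-0.6, 0.2, -3.2]
width: 0.0395
grasp_force: 51.3
```

Run:
```python
from h import *
g,s=wrist(); print(s["eef_pos"],s["grasp_force"],s["force"])
b=r.search_frame("wrist","tape_centre"); print([(np.array(x["bbox"])*[640,400,640,400],x["p"]) for x in b])
im=g["frame"][:,:,::-1].copy()
sx=np.array([.4035,-.316])
for a in(50,54,58):
    a=np.radians(a);R=.115-.035*.215/.3; p=np.array([sx[0]+R*np.cos(a),sx[1]+R*np.sin(a),.215]); print(np.degrees(a),proj(g,p))
for t in np.linspace(0,6.28,60):
    for z in(.3,0):
        R=.115-.035*z/.3; u=proj(g,[sx[0]+R*np.cos(t),sx[1]+R*np.sin(t),z])
        if 0<u[0]<640 and 0<u[1]<400: cv2.circle(im,tuple(int(v) for v in u),1,(255,0,255),-1)
cv2.imwrite("pics/w2.png",im)
```

```text
[ 0.51851335 -0.02132208  0.2711545 ] 51.3333785533905 [-0.63651109  0.17025252 -3.17669682]
[(array([20.288, 85.6  , 40.576, 82.8  ]), 0.82)]
50.0 [-14.4731832  96.3023999]
54.0 [-10.09157353  89.04147359]
58.00000000000001 [-6.30916483 81.16357107]
```

View pics/w2.png

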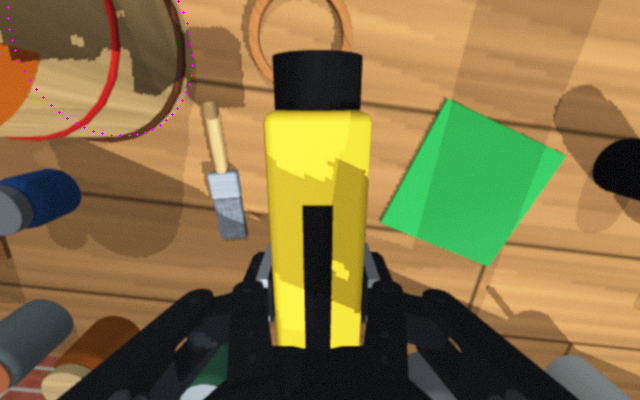

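step_arm:
  deltas: "0 -20 10 0 0 0 1; 0 -25 10 0 0 0 1; 0 -15 10 0 0 0 1; 0 0 0 0 0 0 1; 0 0 0 0 0 0 1"

```text
time: 10.02
eef_pos: [0.5186, -0.0814, 0.301]
tcp_rot: [-0.0, -0.063, 0.998, 0.0]
force: [-0.1, -0.5, -3.4]
width: 0.0394
grasp_force: 52.0
```

Run:
```python
from fit import *
g,s=wrist(); print(s["eef_pos"]); G["wrist"]=g
b=r.search_frame("wrist","tape_centre"); print([(np.array(x["bbox"])*[640,400,640,400],x["p"]) for x in b])
o=r.outline_of("wrist","shell"); m=o[0]["region"];print(m.sum(),o[0]["p"])
C=cyl([0,.3],[.115,.08])
ms={n:r.outline_of(n,"shell")[0]["region"] for n in("scene",)}; 
for mm in({"wrist":m},{"wrist":m,"scene":ms["scene"]}): print(fit(mm,lambda x:[C+[x[0],x[1],0]],[.404,-.316],[.01,.01]))
cv2.imwrite("pics/w3.png",g["frame"][:,:,::-1])
```

```text
[ 0.51856004 -0.08128146  0.30098025]
[(array([ 94.464,  91.08 , 120.704,  84.2  ]), 0.91)]
33266 0.84
(array([ 0.40553259, -0.3178449 ]), np.float64(0.01137181949111854))
(array([ 0.40519762, -0.31700713]), np.float64(0.04019580658283117))
```

View pics/w3.png

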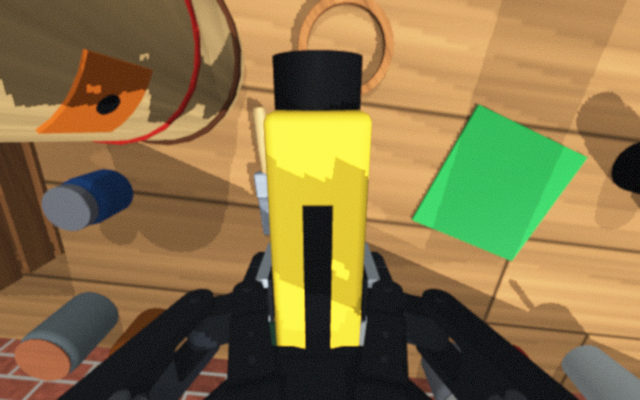

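Run:
```python
from fit import *
from scipy.optimize import brentq
g,s=wrist(); sx=np.array([.4054,-.3175])
f=g["frame"].astype(int).sum(2)[94:116,94:122]; w=(f<130); yy,xx=np.nonzero(w); u,v=xx.mean()+94,yy.mean()+94; print("dot",u,v,w.sum())
def cone(g,u,v):
    o,d=ray(g,u,v); h=lambda t:np.hypot(*(o+t*d)[:2]-sx)-(.115-.035*(o+t*d)[2]/.3)
    ts=np.linspace(.1,1.8,1500); 
    for a,b in zip(ts,ts[1:]):
        if h(a)>0>=h(b): return o+d*brentq(h,a,b)
for n,gg,q in(("wrist",g,(u,v)),("scene",G["scene"],(218.2,147.6)),("side",G["side"],(363,140.3))):
    p=cone(gg,*q); print(n,p.round(4),"ang",np.degrees(np.arctan2(*(p[:2]-sx)[::-1])).round(1), n=="wrist" and [cone(gg,*c).round(3).tolist() for c in((86,50),(152,70),(38,132))])
```

```text
dot 108.56037151702786 103.36222910216718 323
wrist [ 0.4579 -0.2454  0.2208] ang 53.9 [[0.426, -0.234, 0.252], [0.43, -0.228, 0.191], [0.48, -0.274, 0.249]]
scene [ 0.4548 -0.2437  0.2244] ang 56.2 False
side [ 0.4552 -0.2438  0.2234] ang 55.9 False
```

step_arm:
  deltas: "10 5 -8 0 0 0.103 1; 11 5 -9 0 0 0.103 1; 10 5 -9 0 0 0.103 1; 11 5 -9 0 0 0.103 1; 10 5 -9 0 0 0.103 1; 11 5 -9 0 0 0.103 1; 10 5 -9 0 0 0.103 1; 11 5 -8 0 0 0.104 1; 0 0 0 0.0472 -0.0337 0 1; 0 0 0 0.0472 -0.0337 0 1"

```text
time: 11.72
eef_pos: [0.6029, -0.0417, 0.231]
tcp_rot: [0.052, -0.457, 0.887, 0.027]
force: [-0.0, 0.6, -3.2]
width: 0.0393
grasp_force: 52.0
```

step_arm:
  deltas: "0 0 0 0 0 0 1; 0 0 0 0 0 0 1; 0 0 0 0 0 0 1"

```text
time: 12.1
eef_pos: [0.6028, -0.0418, 0.2312]
tcp_rot: [0.051, -0.457, 0.887, 0.026]
force: [0.3, -1.1, -3.3]
width: 0.0396
grasp_force: 52.0
```

```bash
cat > beam.py <<'E'
from h import *
def beam():
    s=r.read_state();q=s["tcp_rot"];R=Ro.from_quat([q[1],q[2],q[3],q[0]]).as_matrix()
    return s,R,s["eef_pos"]-.016*R[:,2]+.1*R[:,0],R[:,0]
E
python3 - <<'E'
from beam import *
s,R,L,b=beam(); print(s["eef_pos"],s["time"],"lens",L.round(4),"dir",b.round(3))
T=np.array([.4574,-.2446,.218]);a=np.radians(54.5);n=np.array([.9933*np.cos(a),.9933*np.sin(a),.1158])
t=(T-L)@n/(b@n);print("hit-T mm",((L+t*b-T)*1e3).round(1),"dist",t,"tilt",np.degrees(np.arccos(-b@n)))
V=[]
for c in("scene","side"):
    g=cam(c);im=g["frame"][:,:,::-1].copy()
    pts=[L,L+t*b,T,L-.19*b]; print(c,[proj(g,p).round(1).tolist() for p in pts])
    m=(pts[1]+pts[3])/2; u,v=proj(g,m).astype(int); x0,y0=np.clip(u-65,0,510),np.clip(v-65,0,270)
    cr=cv2.resize(im[y0:y0+130,x0:x0+130],None,fx=3,fy=3,interpolation=cv2.INTER_CUBIC)
    for p in pts: cv2.circle(cr,tuple(int(k) for k in (proj(g,p)-[x0,y0]+.5)*3),4,(255,0,255),1)
    V.append(cr)
cv2.imwrite("pics/aim.png",np.hstack(V))
E
```

```text
[ 0.60283515 -0.04177049  0.23121123] 12.1 lens [ 0.5441 -0.1242  0.2356] dir [-0.577 -0.809 -0.115]
hit-T mm [ 0.6 -0.5  0.4] dist 0.14944564837123683 tilt nan
scene [[259.7, 168.8], [218.0, 150.0], [218.3, 150.0], [321.3, 196.6]]
side [[332.9, 149.9], [362.1, 141.6], [362.2, 141.7], [287.5, 163.0]]<stdin>:4: RuntimeWarning: invalid value encountered in arccos
```

View pics/aim.png

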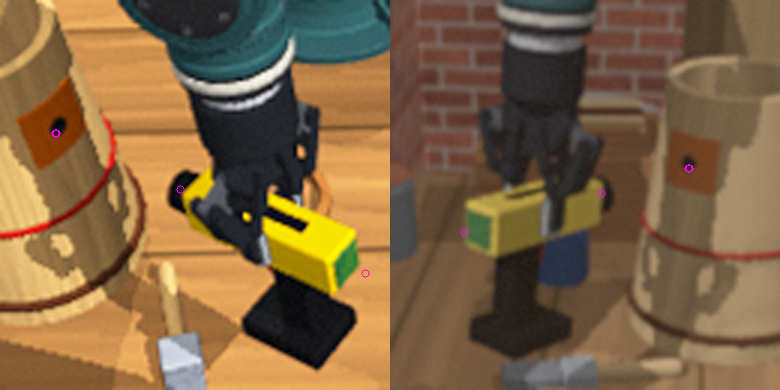

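step_arm:
  deltas: "-1 1 3 0 0 0 1; 0 0 0 0 0 0 1; 0 0 0 0 0 0 1; 0 0 0 0 0 0 1; 0 0 0 0 0 0 1; 0 0 0 0 0 0 1; 0 0 0 0 0 0 1; 0 0 0 0 0 0 1; 0 0 0 0 0 0 1; 0 0 0 0 0 0 1"

```text
time: 13.45
eef_pos: [0.6017, -0.041, 0.2343]
tcp_rot: [0.052, -0.457, 0.888, 0.026]
force: [0.7, 0.4, -2.6]
width: 0.0395
grasp_force: 52.0
```

step_arm:
  deltas: "0 0 0 0 0 0 1; 0 0 0 0 0 0 1; 0 0 0 0 0 0 1; 0 0 0 0 0 0 1; 0 0 0 0 0 0 1; 0 0 0 0 0 0 1; 0 0 0 0 0 0 1; 0 0 0 0 0 0 1; 0 0 0 0 0 0 1; 0 0 0 0 0 0 1"

```text
time: 14.7
eef_pos: [0.6017, -0.041, 0.2343]
tcp_rot: [0.052, -0.457, 0.888, 0.027]
force: [-0.2, 0.1, -2.3]
width: 0.0395
grasp_force: 52.0
```

step_arm:
  deltas: "0 0 0 0 0 0 1; 0 0 0 0 0 0 1; 0 0 0 0 0 0 1; 0 0 0 0 0 0 1"

```text
time: 15.2
eef_pos: [0.6017, -0.041, 0.2343]
tcp_rot: [0.052, -0.457, 0.888, 0.027]
force: [-0.3, 0.6, -4.0]
width: 0.039
grasp_force: 52.0
```

step_arm:
  deltas: "0 0 15 -0.0472 0.0337 0 1; 0 0 20 -0.0472 0.0337 0 1; 0 0 20 0 0 0 1; -7 20 0 0 0 -0.082 1; -7 25 0 0 0 -0.083 1; -7 25 0 0 0 -0.083 1; -7 25 0 0 0 -0.083 1; -7 25 0 0 0 -0.083 1; -7 25 0 0 0 -0.083 1; -7 25 0 0 0 -0.083 1"

```text
time: 16.45
eef_pos: [0.5524, 0.1299, 0.2893]
tcp_rot: [0.0, -0.183, 0.983, 0.0]
force: [-0.2, -0.2, -2.8]
width: 0.0393
grasp_force: 52.3
```

step_arm:
  deltas: "-7 25 0 0 0 -0.083 1; -8 25 0 0 0 -0.083 1; -8 20 0 0 0 -0.080 1; 0 10 0 0 0 0 1; 0 0 0 0 0 0 1; 0 0 0 0 0 0 1; 0 0 0 0 0 0 1"

```text
time: 17.32
eef_pos: [0.5299, 0.2084, 0.2892]
tcp_rot: [-0.0, -0.062, 0.998, -0.0]
force: [0.3, 0.3, -3.5]
width: 0.0392
grasp_force: 52.3
```

Run:
```python
from beam import *
s,R,L,b=beam(); print(s["eef_pos"],"yaw",np.degrees(np.arctan2(b[1],b[0]))%360,"toolz",R[:,2].round(4))
g,_=wrist()
f=cv2.cvtColor(g["frame"],cv2.COLOR_RGB2HSV); m=(abs(f[...,0].astype(int)-65)<15)&(f[...,1]>150)
k,l,st,ce=cv2.connectedComponentsWithStats(m.astype(np.uint8)); ok=[i for i in range(1,k) if st[i,4]>300]; print([st[i].tolist() for i in ok])
pts=np.array([atz(g,u,v,.005)[:2] for i in ok for v,u in np.argwhere(l==i)],np.float32); print(cv2.minAreaRect(pts))
cv2.imwrite("pics/w4.png",g["frame"][:,:,::-1])
```

```text
[0.52993604 0.20841153 0.28924967] yaw 187.1593945167914 toolz [-0.e+00 -1.e-04 -1.e+00]
[[360, 105, 47, 95, 1647], [237, 123, 30, 83, 1287]]
((0.5266538262367249, 0.20801031589508057), (0.1414124220609665, 0.2594245672225952), 10.727374076843262)
```

View pics/w4.png

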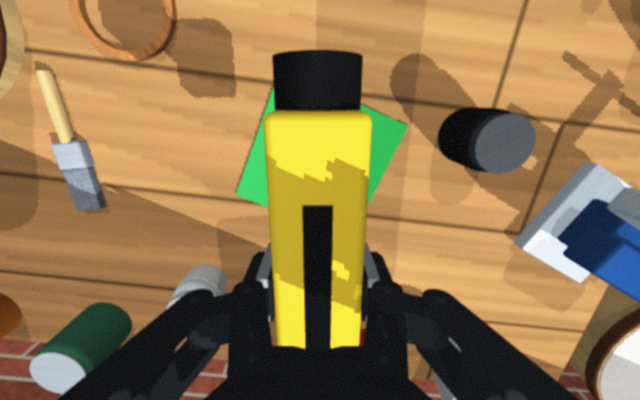

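step_arm:
  deltas: "-3 2 -30 0 0 0 1; 0 0 -40 0 0 0 1; 0 0 -40 0 0 0 1; 0 0 -30 0 0 0 1; 0 0 -15 0 0 0 1; 0 0 -6 0 0 0 1; 0 0 -4 0 0 0 1; 0 0 -3 0 0 0 1; 0 0 -2 0 0 0 1; 0 0 0 0 0 0 1"

```text
time: 18.62
eef_pos: [0.5267, 0.211, 0.1194]
tcp_rot: [0.0, -0.063, 0.998, 0.0]
force: [0.7, 0.4, -2.4]
width: 0.0394
grasp_force: 52.2
```

step_arm:
  deltas: "0 0 -1 0 0 0 1; 0 0 -1 0 0 0 1; 0 0 0 0 0 0 1"

```text
time: 19.0
eef_pos: [0.5267, 0.211, 0.1172]
tcp_rot: [-0.0, -0.063, 0.998, -0.0]
force: [-0.2, -0.2, -3.0]
width: 0.0395
grasp_force: 52.5
```

step_arm:
  deltas: "0 0 -0.5 0 0 0 1; 0 0 -0.5 0 0 0 1; 0 0 0 0 0 0 1"

```text
time: 19.38
eef_pos: [0.5267, 0.211, 0.1171]
tcp_rot: [0.0, -0.063, 0.998, 0.0]
force: [-4.7, -1.3, 10.8]
width: 0.0396
grasp_force: 54.0
```

Contact. Release and retreat.

step_arm:
  deltas: "0 0 0.5 0 0 0 0.6; 0 0 0 0 0 0 0.2; 0 0 0 0 0 0 -0.3; 0 0 0 0 0 0 -1; 0 0 0 0 0 0 -1; 0 0 0 0 0 0 -1; 0 0 0 0 0 0 -1"
  force: 20

```text
time: 20.25
eef_pos: [0.5267, 0.211, 0.1168]
tcp_rot: [-0.0, -0.063, 0.998, -0.0]
force: [-0.1, -0.7, -0.6]
width: 0.0852
grasp_force: 0.0
```

step_arm:
  deltas: "0 0 10 0 0 0 -1; 0 0 20 0 0 0 -1; 0 0 40 0 0 0 -1; 0 0 50 0 0 0 -1; 0 0 50 0 0 0 -1; 0 0 30 0 0 0 -1; 0 0 0 0 0 0 -1; 0 0 0 0 0 0 -1"

```text
time: 21.25
eef_pos: [0.5265, 0.211, 0.3163]
tcp_rot: [-0.0, -0.063, 0.998, -0.0]
force: [0.4, -0.3, -0.5]
width: 0.0853
grasp_force: 0.0
```

Run:
```python
from h import *
g,s=wrist(); print(s["time"],s["eef_pos"],s["width"],s["force"])
a=g["frame"][:,:,::-1]; b=r.grab_frame("scene")["frame"][:,:,::-1]
cv2.imwrite("pics/end.png",np.hstack([a[60:340,180:480],b[100:240,150:480].repeat(2,0).repeat(2,1)[:, :500]]))
```

```text
21.25 [0.5264911  0.21097317 0.31634248] 0.0853104130502448 [ 0.44858701 -0.34212193 -0.46739785]
```

View pics/end.png

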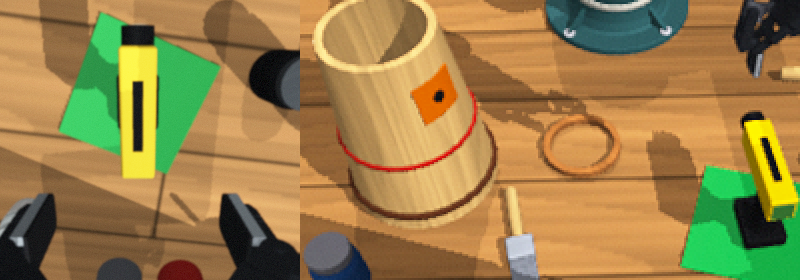

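The thermometer is standing upright near the middle of the pad, the gripper is clear of it, and the other items look undisturbed.

```bash
python3 -c "
from bench import r
print(r.finish_job())"
```

```text
the job is handed in; nothing more can be done
None
```

Job handed in at about 21 s: the thermometer was held on the tape patch for about 3 s, square on at roughly 15 cm with the beam within an estimated 6 mm of the centre, then set down upright near the middle of its pad and released.

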